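# Open the pure-water valve fully and back it off a quarter turn

## Task

Open the inclined valve on the pure-water station: crank its red handwheel anticlockwise (seen from the wheel's front) until you feel it come up against its stop, then turn it back a quarter turn so that it cannot seize, and let go of it. Leave the jar, the tube rack and the slide box where they stand.

Things in the scene. Friction and masses are not known exactly. Their poses are not given: they have to be found in the camera images.
- station: Fixed valve station, grey tray 260 x 360 mm; origin on the bench below the wheel hub, z up. The valve stem leans 35 deg from vertical to the station's -x (roughly to the robot); wheel hub 160 mm above the origin. A blue header pipe (48 mm thick, along y at x 65, z 310 mm) bars an upright hand over the wheel's far side: come in along the stem. Pipe legs at y -150 and 150, x 65 to 95 mm.
- wheel_centre (a point): Centre of the red handwheel (126 mm across, rim 14 mm thick, three spokes, hub 11 mm proud of this point), on its axis at the rim's mid-thickness. z points along the stem, up and out of the wheel's front; x and y turn with the wheel, which does not rise or sink as it turns.
- grip_mid (a point): Middle of the black crank handle: a round grip 22 to 25 mm thick, 60 mm long, parallel to the stem, 48 mm from the wheel's axis. It spins freely on its pin, so it can be held firmly while the wheel is cranked round. The point lies 41 mm in front of wheel_centre's plane, along the stem, and 28 mm short of the grip's free end.
- wheel (a joint): Wheel angle, rad, growing anticlockwise seen from its front (opening). 0 is the shut valve, not a fixed direction: where the crank points there differs at each start. At the start it is 1.2 to 2.1 turns short of the open stop, which is hard, unmarked and inside the valve: it has to be felt. The wheel drags with 0.11 N m (2.5 N at the handle) and stays where it is left.
- jar: Clear jar with red lid, 90 mm across, 130 mm high, 0.4 kg, loose; origin under its centre. Bystander.
- tube_rack: Blue rack 70 x 156 x 93 mm with capped sample tubes, loose; origin under its centre, long side along its y. Bystander.
- slide_box: Brown cardboard box of slides 70 x 120 x 45 mm, loose; origin under its centre. Bystander.

How it is judged:
On the way, in this order (a step that is already met when the one before it is completed fails the run):
1. the wheel is cranked open up against its stop (value of joint wheel above 13.3 rad), for 0.1 s.
2. the wheel is turned back a quarter turn (within 20 degrees) (value of joint wheel between 11.469 and 12.189 rad), for 0.2 s.
At the end, for the whole second after the job is handed in: The handwheel stands still, turned back from its felt open stop by a quarter turn (90 degrees, within 20), released; jar, tube rack and slide box stand upright within 20 mm of where they were (all of step 2 and velocity of joint wheel between -0.05 and 0.05 rad/s and distance of each of jar, tube_rack, slide_box from where it was at the start of the episode below 0.02 m and angle between each of jar, tube_rack, slide_box's own z axis and vertical below 0.15 rad); the robot touches nothing.
It fails at once if a bystander (jar, tube rack or slide box) is pushed more than 20 mm or tipped (distance of any of jar, tube_rack, slide_box from where it was at the start of the episode above 0.02 m or angle between any of jar, tube_rack, slide_box's own z axis and vertical above 0.25 rad).
It also fails if it takes over 64 s, if anything falls off the work surface, if the arm or the gripper's body presses on something with over 40 N, if the wrist force passes 120 N, or if a joint passes its speed limit or range.

## Robot

A 6-joint arm with a two-finger parallel gripper is mounted at the origin on the work surface. World frame = base frame: x ahead of the robot, y to its left, z up, the work surface at z = 0. Lengths are in m, angles in rad, forces in N, time in s.
With the tool pointing down it reaches from about 0.375 to 0.9 m from the base axis. Payload 3.1 kg.
Tool frame: the origin (TCP) lies between the finger pads; the fingertips stand 11 mm ahead of it and the grasp point (between the pads) lies 8 mm behind it; z points along the fingers, y is the line along which they close (so a half turn about z gives the same grasp; the last joint's range is limited). The gripper opens to 85 mm and grips with 20 to 120 N. Pads are 22 mm wide; open, the fingers measure 114 mm over their backs; the gripper's body (76 mm by 85 mm) begins 54 mm behind the grasp point. The pads swing forward as they close: fully open they stand 13 mm farther back than shut.
Start: joints at [0.979, 0.527, 1.433, -0, 1.181, -0.178], TCP at [0.251, 0.572, 0.242] pointing down, gripper open.
Joint ranges: [-3.08, 3.08], [-0.75, 2.2], [0.22, 2.44], [-1.43, 4.57], [0, 2.65], [-2.85, 2.85]. Speed limits (rad/s): [2.79, 2.79, 3.14, 3.14, 3.14, 3.14].

## Interface

Orientations are given as a unit quaternion [w, x, y, z].
In Python, from station import arm gives the robot as it stands.
- The arm moves only by the tool step_arm, never from a script. Its argument "plan" is text: rows parted by semicolons, each of 5 numbers parted by spaces: the finger opening in mm, from 0 to 85.4, then the shift along the world's x, y, z in units of 40 mm (1.0 is 40 mm), then the turn about the world's z in units of 8 degrees (1.0 is 8 degrees). A call has 1 to 5 rows; each row is the pose to reach, as a shift and turn from the pose commanded when the call began; what a row does not reach only later rows make up. A row lasts 1/8 s, in which the tool goes at most 62.5 mm and 10.7 degrees, less where a joint would pass 70% of its speed; a pose out of reach is approached as far as the arm can. A call with a gripper value outside its range is refused whole. The fingers move at their own pace and stop on an object; "newtons" is the grip in N (left out, the last holds). Time passes only in rows, so rows that repeat a pose let the fingers close. It gives the time, the measured TCP pose, the force, the opening and the grip force at its end, in the units of the state.
- arm.observe(): the state, without advancing time (a new reading comes with each control period).
- arm.snapshot(name): name is "scene" or "top" or "wrist"; returns the picture (480x640x3 uint8, red, green, blue); there is no depth.
- arm.camera_info(name): a dict with "fx", "fy", "cx", "cy" (pixels), "k1" (the pictures are not rectified: a ray, as slopes to the right and down, at radius r is drawn at 1 + k1 r^2 times it, then the intrinsics apply), "extrinsics" (4x4, takes a point from camera to world coordinates). Camera axes: x right, y down, z forward; pixel columns grow to the right and rows downward; lengths in m; the calibration is good to about 2 mm. A picture is of the moment at which its call begins: read the wrist's pose just before it. camera_info takes no time and is no camera call; for the wrist camera it gives the pose at the moment of the call.
- arm.close_job(): hands the job in; it is judged then, once.
Trained networks look in the newest picture that a camera, given by its name, has taken for a name from the list of things; names that differ only in an ending like _2 or _b are one class to them, and where a whole thing is asked for, a point or a joint stands for the part that bears it (a point fixed in the world has none). Each returns a list of dicts, best first, with "confidence" (0 to 1); they miss things now and then, are a little off and sometimes report something else, mostly with a low value. They report only what shows in the picture. A call takes as long as a camera call.
- arm.silhouettes(name, camera): "region" (480x640 bool, what is visible of it) and "box" ([centre column, centre row, width, height] in pixels, round what is visible of it).
The state is a dict: "time": time; "joint_positions": joint angles; "qd": joint speeds; "effort": joint torques, N m; "ee_pos": TCP position; "eef_rot": TCP orientation; "force": force on the tool from outside, world axes, zero at the start; "torque": the same for the moment, N m; "width": opening from 0.0 (shut) to 1.0 (fully open); "grasp_force": force on a finger pad.
Only numpy, scipy, OpenCV 4.12 (cv2) and the standard library are available. Lean on these libraries where they do the work, as an engineer would, in place of code of your own. Each camera call takes 0.05 s, during which the arm holds its last target. There are 200 camera calls.

## Working session

There is one attempt and no reset: what is moved stays moved. The work goes in short steps, Python scripts to look and compute and a tool call to move; the robot and the scene stay as the last step left them, time stands still between calls to the robot, and variables do not carry over. Pictures are saved under pics/ and viewed, at most 10 in all, crops included, and the job is handed in when it is done.

Besides the shell and the picture viewer there is one more tool, called after "Call:" by a JSON object that holds its "method" and its "body". step_arm: Moves the arm, as the interface text tells. Its arguments: {"type":"object","properties":{"plan":{"type":"string"},"newtons":{"type":"number"}},"required":["plan"]}

```bash
mkdir -p pics
cat > h.py <<'E'
import numpy as np, cv2
from station import arm
def ray(cam,uv,T=None):
    c=arm.camera_info(cam); T=np.array(c["extrinsics"])
    K=np.array([[c["fx"],0,c["cx"]],[0,c["fy"],c["cy"]],[0,0,1.]])
    p=cv2.undistortPoints(np.array([[uv]],float),K,np.array([c["k1"],0,0,0,0.]))[0,0]
    d=T[:3,:3]@[p[0],p[1],1]; return T[:3,3],d/np.linalg.norm(d)
def proj(cam,P):
    c=arm.camera_info(cam); T=np.linalg.inv(np.array(c["extrinsics"]))
    q=(T[:3,:3]@np.array(P,float).reshape(-1,3).T).T+T[:3,3]; s=q[:,:2]/q[:,2:]
    s=s*(1+c["k1"]*(s**2).sum(1,keepdims=True)); return s*[c["fx"],c["fy"]]+[c["cx"],c["cy"]]
def tri(rays):
    A=sum(np.eye(3)-np.outer(d,d) for o,d in rays); b=sum((np.eye(3)-np.outer(d,d))@o for o,d in rays)
    p=np.linalg.solve(A,b); return p,[np.linalg.norm(np.cross(p-o,d)) for o,d in rays]
def save(n,im): cv2.imwrite(f"pics/{n}.png",im[:,:,::-1])
E
python3 - <<'E'
from h import *
print(arm.observe())
for c in ["scene","top","wrist"]:
    save(c+"0",arm.snapshot(c)); print(c,np.round(np.array(arm.camera_info(c)["extrinsics"]),3).tolist(),arm.camera_info(c)["fx"])
    for n in ["wheel","grip_mid","station","jar","tube_rack","slide_box"]:
        for r in arm.silhouettes(n,c)[:2]:
            ys,xs=np.nonzero(r["region"]); print(c,n,round(r["confidence"],2),np.round(r["box"]),xs.mean().round(1),ys.mean().round(1))
E
```

```text
{'time': 0.0, 'joint_positions': array([ 9.78511026e-01,  5.28452087e-01,  1.43392120e+00,  1.60879049e-06,
        1.18140092e+00, -1.78512502e-01]), 'qd': array([-1.36421738e-03, -1.24536316e-03, -8.46813277e-04, -6.08981923e-04,
        5.04961155e-05, -1.29585579e-04]), 'effort': array([-5.29053450e-04, -4.42353129e+01, -1.78023845e+01, -5.20066533e-05,
        8.41783796e-03,  4.36635816e-06]), 'ee_pos': array([0.25087295, 0.57167322, 0.24133624]), 'eef_rot': array([-4.10744137e-04,  2.05413874e-01,  9.78674589e-01, -1.01048817e-03]), 'force': array([-0.16918263, -0.32628135,  0.47818943]), 'torque': array([0.00656938, 0.06850246, 0.07240377]), 'grasp_force': 0.0, 'width': 0.9984953460907614}
scene [[0.18, 0.611, -0.771, 1.648], [0.983, -0.129, 0.128, -0.159], [-0.021, -0.781, -0.624, 0.984], [0.0, 0.0, 0.0, 1.0]] 620.4194834103112
scene wheel 0.85 [353. 195.  53.  25.] 356.8 199.7
scene grip_mid 0.6 [369. 193.   8.  25.] 368.1 192.4
scene station 0.77 [349. 224. 163. 155.] 352.4 229.7
scene tube_rack 0.86 [235. 237.  64.  46.] 233.3 238.3
scene slide_box 0.94 [339. 304.  57.  37.] 337.8 304.2
top [[-0.025, -0.997, 0.068, 0.513], [-1.0, 0.025, 0.002, 0.036], [-0.003, -0.068, -0.998, 1.256], [0.0, 0.0, 0.0, 1.0]] 575.8699283859589
top wheel 0.95 [281. 289.  63.  64.] 276.1 290.1
top grip_mid 0.87 [255. 308.  22.  28.] 253.6 308.1
top station 0.75 [288. 288. 195. 170.] 282.4 283.8
top jar 0.72 [165. 210.  57.  45.] 164.8 210.3
top tube_rack 0.87 [421. 330.  76.  40.] 417.3 328.5
top slide_box 0.83 [316. 205.  62.  46.] 315.0 204.5
wrist [[0.403, 0.878, 0.257, 0.184], [0.915, -0.386, -0.114, 0.601], [-0.001, 0.281, -0.96, 0.373], [0.0, 0.0, 0.0, 1.0]] 357.06042430469336
wrist station 0.72 [ 75. 442. 150.  69.] 117.4 457.3
```

View pics/scene0.png

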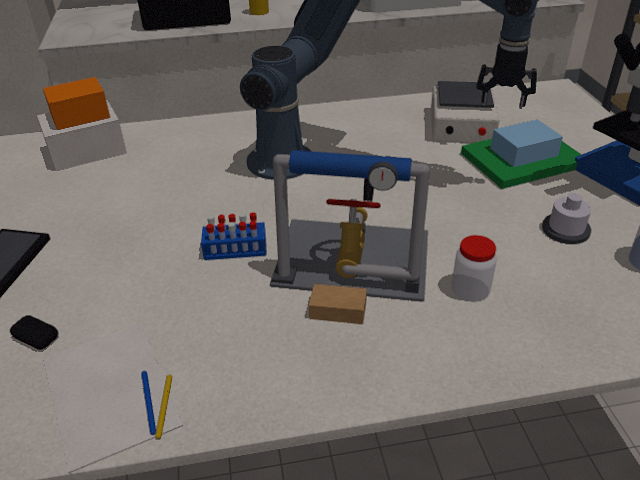

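View pics/top0.png

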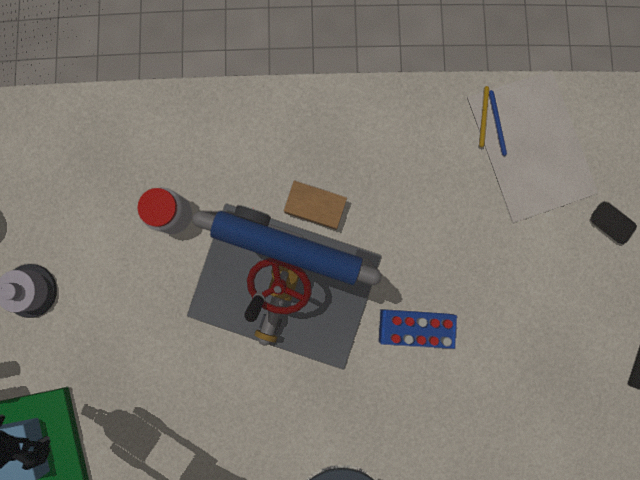

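```bash
cat > fit.py <<'E'
from h import *
from scipy.optimize import least_squares
c35,s35=np.cos(np.radians(35)),np.sin(np.radians(35))
def frame(p):
    R=cv2.Rodrigues(np.array([0,0,p[3]]))[0]; o=np.array([p[0],p[1],0]); hub=o+[0,0,p[2]]
    return o,R,hub,R@[-s35,0,c35],R@[c35,0,s35],R@[0,1,0.]   # u, e1, e2
def grip(p,th,a=.041):
    o,R,h,u,e1,e2=frame(p); return h+a*u+.048*(np.cos(th)*e1+np.sin(th)*e2)
def rim(p,r=.063):
    o,R,h,u,e1,e2=frame(p); t=np.linspace(0,2*np.pi,72)[:,None]; return h+r*(np.cos(t)*e1+np.sin(t)*e2)
E
cat > m1.py <<'E'
from fit import *
obs={}
for c in ["top","scene"]:
    im=arm.snapshot(c); hsv=cv2.cvtColor(im,cv2.COLOR_RGB2HSV)
    x,y,w,h=[160,180,230,180] if c=="top" else [265,130,170,70]
    m=np.zeros((480,640),np.uint8); m[y:y+h,x:x+w]=255
    b=cv2.inRange(hsv,(100,120,50),(125,255,255))&m
    n,l,s,_=cv2.connectedComponentsWithStats(b); b=l==1+np.argmax(s[1:,4]); ys,xs=np.nonzero(b)
    vx,vy,x0,y0=cv2.fitLine(np.c_[xs,ys].astype(np.float32),cv2.DIST_L2,0,.01,.01).ravel()
    g=arm.silhouettes("grip_mid",c)[0]["region"]; gy,gx=np.nonzero(g)
    w=arm.silhouettes("wheel",c)[0]["region"]; r=cv2.inRange(hsv,(0,130,60),(8,255,255))|cv2.inRange(hsv,(172,130,60),(180,255,255))
    r=(r>0)&cv2.dilate(w.astype(np.uint8),np.ones((5,5))).astype(bool); ry,rx=np.nonzero(r)
    obs[c]=dict(line=(vx,vy,x0,y0),g=(gx.mean(),gy.mean()),rim=(rx.min(),rx.max(),ry.min(),ry.max())); print(c,obs[c])
def res(p):
    e=[]; o,R,*_=frame(p)
    for c,d in obs.items():
        vx,vy,x0,y0=d["line"]
        for q in proj(c,[o+R@[.065,y,.31] for y in (-.1,.1)]): e.append((q[0]-x0)*vy-(q[1]-y0)*vx)
        q=proj(c,rim(p,.066)); 
        if c=="top": e+=list(np.array([q[:,0].min(),q[:,0].max(),q[:,1].min(),q[:,1].max()])-d["rim"]+[0,1,0,1])
        if c=="scene": e+=[q[:,0].min()-d["rim"][0],q[:,0].max()-d["rim"][1]]
        q=proj(c,grip(p,p[4]))[0]-d["g"]; e+=list(q if c=="top" else q*[1,0])
    return e
s=min((least_squares(res,[.6,.13,.16,-.27,t],loss="soft_l1") for t in (0,1.5,3,4.5)),key=lambda s:s.cost)
print(np.round(s.x,4),s.cost,np.round(s.fun,1)); np.save("p.npy",s.x); print("grip",grip(s.x,s.x[4]))
E
python3 m1.py
```

```text
top {'line': (np.float32(0.94705534), np.float32(0.32107037), np.float32(285.8371), np.float32(247.39114)), 'g': (np.float64(253.58307210031347), np.float64(308.47648902821317)), 'rim': (np.int64(247), np.int64(310), np.int64(260), np.int64(313))}
scene {'line': (np.float32(0.99884605), np.float32(0.048026126), np.float32(343.2534), np.float32(163.50453)), 'g': (np.float64(367.79411764705884), np.float64(191.01176470588234)), 'rim': (np.int64(328), np.int64(379), np.int64(199), np.int64(207))}
[ 0.5016  0.1181  0.1066 -0.3275  2.5455] 13.497361465479585 [-1.  -3.9 -0.6  2.  -3.5 -0.3  2.9 -0.4  0.4 -0.5 -0.9  4.   0.7  0. ]
grip [0.45719735 0.16162891 0.11744597]
```

Run:
```python
from fit import *
a=cv2.imread("pics/top0.png")[185:345,190:400]; b=cv2.imread("pics/scene0.png")[140:300,260:440]
a=cv2.resize(a,(525,400),interpolation=cv2.INTER_CUBIC); 
b=cv2.resize(b,(450,400),interpolation=cv2.INTER_CUBIC)
cv2.imwrite("pics/c0.png",cv2.resize(np.hstack([a,b]),(800,328)))
```

```text
(no output)
```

View pics/c0.png

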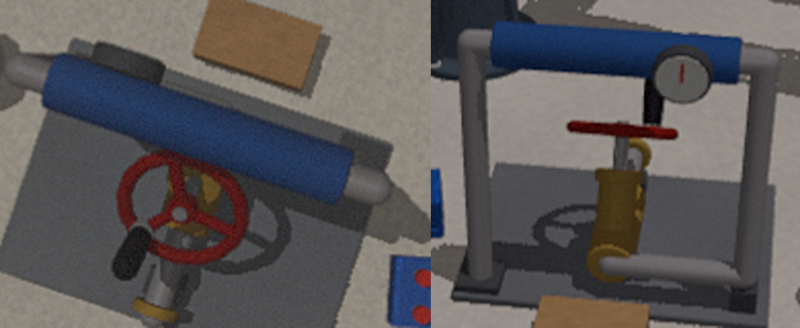

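```bash
cat > m2.py <<'E'
from fit import *
P={"top":[(216.8,225),(358.2,270.3)],"scene":[(410.6,169),(289.7,161)]}
G={"top":(253.9,308.2),"scene":(367.8,191)}; hubtop=(277.8,289.3)
def res(p):
    e=[]; o,R,h,u,*_=frame(p)
    for c in P:
        e+=list((proj(c,[o+R@[.065,y,.31] for y in (p[5],-p[5])])-P[c]).ravel()/1.5)
        q=proj(c,grip(p,p[4]))[0]-G[c]; e+=list(q if c=="top" else q*[1,.3])
    q=proj("top",rim(p)); e+=list(np.array([q[:,0].min(),q[:,0].max(),q[:,1].min(),q[:,1].max()])-[247,311.4,258.5,314.3])
    q=proj("scene",rim(p)); e+=[q[:,0].min()-326.3,q[:,0].max()-380.4]
    e+=list(proj("top",h+.011*u)[0]-hubtop); e.append((p[2]-.16)/.003)
    return e
s=min((least_squares(res,[.55,.12,.16,-.3,t,.12],loss="soft_l1") for t in (0,1.5,3,4.5)),key=lambda s:s.cost)
print(np.round(s.x,4),s.cost,np.round(s.fun,1)); np.save("p.npy",s.x); print("grip",grip(s.x,s.x[4]),"u",frame(s.x)[3])
E
python3 m2.py
```

```text
Traceback (most recent call last):
  File "m2.py", line 13, in <module>
    s=min((least_squares(res,[.55,.12,.16,-.3,t,.12],loss="soft_l1") for t in (0,1.5,3,4.5)),key=lambda s:s.cost)
  File "m2.py", line 13, in <genexpr>
    s=min((least_squares(res,[.55,.12,.16,-.3,t,.12],loss="soft_l1") for t in (0,1.5,3,4.5)),key=lambda s:s.cost)
           ~~~~~~~~~~~~~^^^^^^^^^^^^^^^^^^^^^^^^^^^^^^^^^^^^^^^^^^^^
  File "m2.py", line 10, in res
    q=proj("scene",rim(p)); e+=[q[:,0].min()-326.3,q[:,0].max()-380.4]
  File "h.py", line 9, in proj
    c=arm.camera_info(cam); T=np.linalg.inv(np.array(c["extrinsics"]))
ValueError: time passes only in moves, steps and waits
```

```bash
sed -i 's/^def ray/_C={}\ndef info(cam):\n    if cam not in _C: _C[cam]=arm.camera_info(cam)\n    return _C[cam]\ndef ray/; s/c=arm.camera_info(cam)/c=info(cam)/' h.py; python3 m2.py 2>&1 | tail -5; python3 -c "
from h import *
print(arm.observe()['time'])"
```

```text
[ 0.5     0.1128  0.16   -0.3508  2.4653  0.125 ] 5.4332851130712605 [-1.6  0.4 -0.3  2.5  0.5  0.1 -0.2 -0.6  0.9 -0.8  0.7 -0.6  0.3  0.4
 -0.9 -1.4 -0.5 -0.2  0.  -0.  -0. ]
grip [0.45944188 0.15960632 0.17210011] u [-0.53863701  0.19712967  0.81915204]
1.35
```

Call:
{"method": "step_arm", "body": {"plan": "85 0 0 1.5 0;85 4.8 -10.1 1.5 0.45;85 4.8 -10.1 1.5 0.45;85 4.8 -10.1 1.5 0.45;85 4.8 -10.1 1.5 0.45"}}

```text
time: 1.98
ee_pos: [0.3592, 0.3448, 0.3026]
eef_rot: [0.001, 0.174, 0.985, 0.0]
force: [0.8, 0.3, 0.6]
width: 0.992
grasp_force: 0.0
```

Call:
{"method": "step_arm", "body": {"plan": "85 0 0 0 0;85 0 0 0 0;85 0 0 0 0;85 0 0 0 0;85 0 0 0 0"}}

```text
time: 2.6
ee_pos: [0.358, 0.3472, 0.3022]
eef_rot: [-0.0, 0.174, 0.985, -0.0]
force: [-0.2, -0.4, 0.2]
width: 0.995
grasp_force: 0.0
```

Call:
{"method": "step_arm", "body": {"plan": "85 2.15 -4.5 0 0;85 2.15 -4.5 0 0;85 2.15 -4.5 0 0;85 2.15 -4.5 0 0;85 2.15 -4.5 0 0"}}

```text
time: 3.22
ee_pos: [0.4446, 0.1664, 0.3022]
eef_rot: [-0.0, 0.175, 0.985, 0.0]
force: [-0.6, 0.1, -1.1]
width: 0.995
grasp_force: 0.0
```

Run:
```python
from fit import *
p=np.load("p.npy"); print(arm.observe()["ee_pos"],arm.observe()["eef_rot"])
np.save("Tw1.npy",info("wrist")["extrinsics"])
im=arm.snapshot("wrist").copy(); save("w1raw",im)
r=arm.silhouettes("grip_mid","wrist")
for q in r[:2]: ys,xs=np.nonzero(q["region"]); print(q["confidence"],q["box"],xs.mean(),ys.mean())
for pts,col in ((rim(p),(0,255,0)),([grip(p,p[4],a) for a in (.009,.041,.069)],(255,255,0)),([frame(p)[2]+.011*frame(p)[3]],(0,255,255))):
    for q in proj("wrist",pts): 
        if abs(q).max()<2000: cv2.circle(im,tuple(int(v) for v in q),2,col,-1)
save("w1",im); print(proj("wrist",grip(p,p[4])))
```

```text
[0.44462461 0.16638495 0.30219095] [-3.46227508e-04  1.75372933e-01  9.84501986e-01  2.32690895e-04]
0.62 [319.4, 248.6, 35.5, 50.4] 317.21555915721234 248.40194489465154
[[319.18164674 248.64731907]]
```

View pics/w1.png

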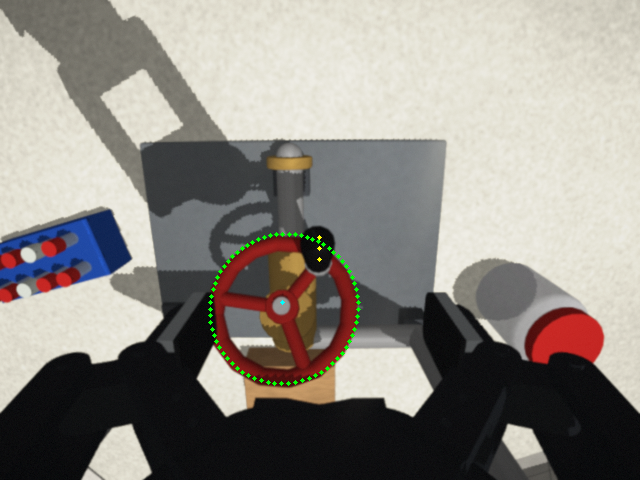

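Call:
{"method": "step_arm", "body": {"plan": "85 0 0 -1.5 0;85 0 -0.03 -3.05 0;85 0 -0.03 -3.05 0;15 0 -0.03 -3.05 0;15 0 -0.03 -3.05 0", "newtons": 40}}

```text
time: 3.95
ee_pos: [0.4464, 0.166, 0.183]
eef_rot: [0.003, 0.174, 0.985, 0.001]
force: [-0.8, -0.5, -0.6]
width: 0.601
grasp_force: 0.0
```

Call:
{"method": "step_arm", "body": {"plan": "15 0 0 0 0;15 0 0 0 0;15 0 0 0 0"}}

```text
time: 4.32
ee_pos: [0.4451, 0.1653, 0.1814]
eef_rot: [0.001, 0.175, 0.985, 0.0]
force: [-1.2, 0.6, 5.3]
width: 0.271
grasp_force: 39.1
```

```bash
cat > arc.py <<'E'
import sys
from fit import *
p=np.load("p.npy"); o,R,h,u,e1,e2=frame(p)
def off(th): return .048*(np.cos(th)*e1+np.sin(th)*e2)/.04
th0=np.radians(float(sys.argv[1])); step=np.radians(float(sys.argv[2])); n=int(sys.argv[3])
for k in range(n):
    b=th0+k*5*step
    print(round(np.degrees(b)),";".join("15 %.2f %.2f %.2f 0"%tuple(off(b+i*step)-off(b)) for i in range(1,6)))
E
python3 arc.py 141.2 20 6
python3 - <<'E'
from fit import *
s=arm.observe(); print({k:np.round(s[k],3) for k in ("time","ee_pos","force","width","grasp_force","joint_positions")})
E
```

```text
141 15 -0.28 -0.29 -0.12 0;15 -0.47 -0.66 -0.15 0;15 -0.55 -1.06 -0.11 0;15 -0.51 -1.46 0.02 0;15 -0.35 -1.79 0.20 0
241 15 0.26 -0.24 0.23 0;15 0.58 -0.35 0.47 0;15 0.93 -0.31 0.69 0;15 1.27 -0.14 0.87 0;15 1.55 0.14 0.98 0
341 15 0.19 0.37 0.04 0;15 0.27 0.78 -0.01 0;15 0.23 1.17 -0.13 0;15 0.07 1.51 -0.32 0;15 -0.19 1.74 -0.55 0
441 15 -0.32 0.11 -0.24 0;15 -0.67 0.08 -0.46 0;15 -1.01 -0.09 -0.64 0;15 -1.29 -0.38 -0.76 0;15 -1.48 -0.75 -0.79 0
541 15 -0.08 -0.41 0.05 0;15 -0.03 -0.80 0.17 0;15 0.13 -1.14 0.36 0;15 0.38 -1.38 0.58 0;15 0.71 -1.49 0.82 0
641 15 0.35 0.03 0.22 0;15 0.69 0.20 0.40 0;15 0.97 0.49 0.52 0;15 1.16 0.86 0.55 0;15 1.24 1.26 0.51 0
{'time': np.float64(4.325), 'ee_pos': array([0.445, 0.165, 0.181]), 'force': array([-1.2  ,  0.572,  5.338]), 'width': np.float64(0.271), 'grasp_force': np.float64(39.101), 'joint_positions': array([ 0.12 ,  0.422,  1.866,  0.   ,  0.851, -1.1  ])}
```

Call:
{"method": "step_arm", "body": {"plan": "15 -0.28 -0.29 -0.12 0;15 -0.47 -0.66 -0.15 0;15 -0.55 -1.06 -0.11 0;15 -0.51 -1.46 0.02 0;15 -0.35 -1.79 0.20 0"}}

```text
time: 4.95
ee_pos: [0.4302, 0.0947, 0.1889]
eef_rot: [-0.0, 0.175, 0.985, 0.002]
force: [-1.3, 7.8, 3.7]
width: 0.274
grasp_force: 39.0
```

Call:
{"method": "step_arm", "body": {"plan": "15 0.26 -0.24 0.23 0;15 0.58 -0.35 0.47 0;15 0.93 -0.31 0.69 0;15 0.93 -0.31 0.69 0"}}

```text
time: 5.45
ee_pos: [0.4668, 0.0803, 0.217]
eef_rot: [-0.001, 0.174, 0.985, -0.001]
force: [-4.8, -4.0, 11.2]
width: 0.274
grasp_force: 40.3
```

```bash
python3 arc.py 301.2 15 2; python3 arc.py 451.2 20 3
```

```text
301 15 0.26 0.12 0.14 0;15 0.48 0.30 0.25 0;15 0.67 0.54 0.31 0;15 0.81 0.82 0.33 0;15 0.88 1.13 0.30 0
376 15 0.00 0.30 -0.07 0;15 -0.06 0.59 -0.18 0;15 -0.20 0.83 -0.33 0;15 -0.38 1.02 -0.50 0;15 -0.61 1.14 -0.68 0
451 15 -0.34 0.04 -0.23 0;15 -0.69 -0.06 -0.44 0;15 -1.00 -0.29 -0.59 0;15 -1.24 -0.63 -0.67 0;15 -1.38 -1.02 -0.66 0
551 15 -0.02 -0.41 0.09 0;15 0.09 -0.78 0.24 0;15 0.30 -1.07 0.45 0;15 0.59 -1.25 0.69 0;15 0.93 -1.29 0.92 0
651 15 0.35 0.10 0.20 0;15 0.66 0.33 0.35 0;15 0.90 0.67 0.43 0;15 1.04 1.06 0.43 0;15 1.05 1.47 0.34 0
```

Call:
{"method": "step_arm", "body": {"plan": "15 0.26 0.12 0.14 0;15 0.48 0.30 0.25 0;15 0.67 0.54 0.31 0;15 0.81 0.82 0.33 0;15 0.88 1.13 0.30 0"}}

```text
time: 6.08
ee_pos: [0.5047, 0.1262, 0.2305]
eef_rot: [0.002, 0.175, 0.985, 0.0]
force: [-2.3, -2.0, 10.1]
width: 0.273
grasp_force: 40.4
```

Call:
{"method": "step_arm", "body": {"plan": "15 0.00 0.30 -0.07 0;15 -0.06 0.59 -0.18 0;15 -0.20 0.83 -0.33 0;15 -0.38 1.02 -0.50 0;15 -0.61 1.14 -0.68 0"}}

```text
time: 6.7
ee_pos: [0.4788, 0.1727, 0.202]
eef_rot: [0.001, 0.175, 0.985, 0.001]
force: [-1.9, -1.5, 7.4]
width: 0.276
grasp_force: 40.1
```

Call:
{"method": "step_arm", "body": {"plan": "15 -0.34 0.04 -0.23 0;15 -0.69 -0.06 -0.44 0;15 -1.00 -0.29 -0.59 0;15 -1.24 -0.63 -0.67 0;15 -1.38 -1.02 -0.66 0"}}

```text
time: 7.32
ee_pos: [0.4243, 0.1319, 0.1754]
eef_rot: [0.002, 0.175, 0.985, 0.001]
force: [1.4, 4.3, 7.5]
width: 0.273
grasp_force: 39.8
```

```bash
python3 arc.py 551.2 8 9
```

```text
551 15 -0.02 -0.16 0.03 0;15 -0.02 -0.33 0.06 0;15 -0.01 -0.49 0.11 0;15 0.03 -0.64 0.17 0;15 0.09 -0.78 0.24 0
591 15 0.07 -0.13 0.08 0;15 0.16 -0.24 0.16 0;15 0.27 -0.34 0.26 0;15 0.38 -0.41 0.35 0;15 0.51 -0.47 0.45 0
631 15 0.13 -0.03 0.10 0;15 0.27 -0.04 0.19 0;15 0.41 -0.03 0.28 0;15 0.55 0.01 0.36 0;15 0.69 0.06 0.44 0
671 15 0.13 0.08 0.07 0;15 0.25 0.18 0.13 0;15 0.37 0.29 0.17 0;15 0.47 0.42 0.21 0;15 0.55 0.56 0.23 0
711 15 0.07 0.15 0.01 0;15 0.12 0.31 0.00 0;15 0.15 0.48 -0.02 0;15 0.16 0.64 -0.05 0;15 0.15 0.80 -0.09 0
751 15 -0.03 0.16 -0.06 0;15 -0.07 0.30 -0.12 0;15 -0.14 0.44 -0.20 0;15 -0.22 0.56 -0.28 0;15 -0.32 0.66 -0.37 0
791 15 -0.11 0.09 -0.09 0;15 -0.23 0.15 -0.19 0;15 -0.36 0.19 -0.28 0;15 -0.50 0.22 -0.38 0;15 -0.64 0.21 -0.47 0
831 15 -0.14 -0.02 -0.09 0;15 -0.28 -0.07 -0.17 0;15 -0.42 -0.14 -0.24 0;15 -0.54 -0.23 -0.30 0;15 -0.66 -0.33 -0.35 0
871 15 -0.11 -0.12 -0.04 0;15 -0.20 -0.26 -0.07 0;15 -0.28 -0.41 -0.08 0;15 -0.33 -0.56 -0.08 0;15 -0.38 -0.73 -0.07 0
```

Call:
{"method": "step_arm", "body": {"plan": "15 -0.02 -0.16 0.03 0;15 -0.02 -0.33 0.06 0;15 -0.01 -0.49 0.11 0;15 0.03 -0.64 0.17 0;15 0.09 -0.78 0.24 0"}}

```text
time: 7.95
ee_pos: [0.4268, 0.1013, 0.1848]
eef_rot: [-0.0, 0.175, 0.985, 0.002]
force: [-2.7, 6.4, 7.5]
width: 0.272
grasp_force: 39.8
```

Call:
{"method": "step_arm", "body": {"plan": "15 0.07 -0.13 0.08 0;15 0.16 -0.24 0.16 0;15 0.27 -0.34 0.26 0;15 0.38 -0.41 0.35 0;15 0.51 -0.47 0.45 0"}}

```text
time: 8.57
ee_pos: [0.4443, 0.0824, 0.2017]
eef_rot: [-0.003, 0.175, 0.985, 0.001]
force: [-5.0, 2.9, 3.4]
width: 0.274
grasp_force: 39.7
```

Call:
{"method": "step_arm", "body": {"plan": "15 0.13 -0.03 0.10 0;15 0.27 -0.04 0.19 0;15 0.41 -0.03 0.28 0;15 0.55 0.01 0.36 0;15 0.69 0.06 0.44 0"}}

```text
time: 9.2
ee_pos: [0.4717, 0.0819, 0.2199]
eef_rot: [-0.003, 0.174, 0.985, -0.003]
force: [-7.9, -7.0, 10.7]
width: 0.269
grasp_force: 40.6
```

Call:
{"method": "step_arm", "body": {"plan": "15 0.13 0.08 0.07 0;15 0.25 0.18 0.13 0;15 0.37 0.29 0.17 0;15 0.47 0.42 0.21 0;15 0.55 0.56 0.23 0"}}

```text
time: 9.82
ee_pos: [0.4979, 0.1051, 0.2311]
eef_rot: [0.002, 0.175, 0.985, -0.001]
force: [-4.3, -1.7, 12.5]
width: 0.274
grasp_force: 40.8
```

Call:
{"method": "step_arm", "body": {"plan": "15 0.07 0.15 0.01 0;15 0.12 0.31 0.00 0;15 0.15 0.48 -0.02 0;15 0.16 0.64 -0.05 0;15 0.15 0.80 -0.09 0"}}

```text
time: 10.45
ee_pos: [0.4979, 0.1241, 0.2277]
eef_rot: [-0.004, 0.172, 0.985, -0.016]
force: [-18.5, -46.6, 16.1]
width: 0.257
grasp_force: 37.2
```

```bash
python3 - <<'E'
from fit import *
p=np.load("p.npy"); o,R,h,u,e1,e2=frame(p)
s=arm.observe(); print(np.round(s["ee_pos"],4),np.round(s["force"],1),s["width"])
for P in [(.4451,.1653,.1814),(.4302,.0947,.1889),(.4668,.0803,.217),(.5047,.1262,.2305),(.4788,.1727,.202),(.4979,.1051,.2311),s["ee_pos"]]:
    d=np.array(P)-h; print(np.round([d@e1,d@e2,d@u],4),round(np.degrees(np.arctan2(d@e2,d@e1))))
E
python3 arc.py 733 -15 2
```

```text
[0.4979 0.1241 0.2277] [-18.5 -46.6  16.1] 0.25688184114624835
[-0.0447  0.0305  0.0575] 146
[-0.032  -0.041   0.0577] -128
[ 0.0163 -0.0419  0.0582] -69
[0.0403 0.0142 0.0579] 19
[-0.0091  0.049   0.0576] 100
[ 0.0413 -0.0079  0.0579] -11
[0.0341 0.0099 0.0589] 16
733 15 -0.08 -0.30 0.02 0;15 -0.23 -0.58 -0.01 0;15 -0.43 -0.81 -0.09 0;15 -0.66 -0.98 -0.20 0;15 -0.92 -1.08 -0.35 0
658 15 -0.26 -0.02 -0.17 0;15 -0.51 0.04 -0.35 0;15 -0.73 0.17 -0.52 0;15 -0.91 0.38 -0.69 0;15 -1.03 0.63 -0.83 0
```

```bash
python3 arc.py 751.2 -15 1;python3 arc.py 691.2 -12.8 1
```

```text
751 15 -0.00 -0.30 0.07 0;15 -0.07 -0.61 0.10 0;15 -0.21 -0.89 0.08 0;15 -0.39 -1.13 0.01 0;15 -0.62 -1.32 -0.09 0
691 15 -0.19 -0.16 -0.09 0;15 -0.41 -0.27 -0.20 0;15 -0.63 -0.33 -0.34 0;15 -0.86 -0.33 -0.48 0;15 -1.07 -0.27 -0.64 0
```

Call:
{"method": "step_arm", "body": {"plan": "15 0 0 0 0;15 -0.00 -0.30 0.07 0;15 -0.07 -0.61 0.10 0;15 -0.21 -0.89 0.08 0;15 -0.39 -1.13 0.01 0"}}

```text
time: 11.08
ee_pos: [0.4884, 0.0921, 0.226]
eef_rot: [0.002, 0.174, 0.985, 0.0]
force: [2.9, 3.4, 1.8]
width: 0.176
grasp_force: 2.8
```

Call:
{"method": "step_arm", "body": {"plan": "15 -0.19 -0.16 -0.09 0;15 -0.41 -0.27 -0.20 0;15 -0.63 -0.33 -0.34 0;15 -0.86 -0.33 -0.48 0;15 -0.86 -0.33 -0.48 0"}}

```text
time: 11.7
ee_pos: [0.4514, 0.0796, 0.2056]
eef_rot: [-0.001, 0.174, 0.985, -0.0]
force: [0.9, -1.3, -0.1]
width: 0.176
grasp_force: 0.5
```

Run:
```python
from fit import *
p=np.load("p.npy"); o,R,h,u,e1,e2=frame(p)
s=arm.observe(); d=s["ee_pos"]-h; print(np.round([d@e1,d@e2,d@u],4),np.round(s["force"],1),s["width"])
```

```text
[-0.0018 -0.0478  0.057 ] [ 0.9 -1.3 -0.1] 0.1760043462687174
```

Call:
{"method": "step_arm", "body": {"plan": "15 0 0 1.0 0;15 -0.5 1 2.3 0;85 -0.7 1.5 2.5 0;85 -0.7 1.5 2.5 0;85 -0.7 1.5 2.5 0"}}

```text
time: 12.32
ee_pos: [0.4239, 0.1393, 0.3053]
eef_rot: [-0.002, 0.174, 0.985, -0.001]
force: [0.6, 0.0, 0.3]
width: 0.806
grasp_force: 0.0
```

```bash
cat > look.py <<'E'
import sys
from fit import *
p=np.load("p.npy"); o,R,h,u,e1,e2=frame(p)
s=arm.observe(); print(np.round(s["ee_pos"],4)); info("wrist")
im=arm.snapshot("wrist").copy()
r=arm.silhouettes("grip_mid","wrist")
# angle: best match of the projected grip axis to the silhouette
for q in r[:2]:
    if q["region"].sum()<30: continue
    m=q["region"]; ys,xs=np.nonzero(m); c=np.array([xs.mean(),ys.mean()])
    T=np.radians(np.arange(0,360,1)); G=np.array([proj("wrist",[grip(p,t,a) for a in (.015,.041,.065)]).mean(0) for t in T])
    e=np.linalg.norm(G-c,axis=1); print(round(q["confidence"],2),np.round(c),"theta",np.degrees(T[e.argmin()]),"err px",e.min())
for q in proj("wrist",rim(p)):
    if abs(q).max()<2000: cv2.circle(im,tuple(int(v) for v in q),1,(0,255,0),-1)
save(sys.argv[1],im)
E
python3 look.py w2
```

```text
[0.4239 0.1393 0.3053]
0.81 [274. 267.] theta 230.99999999999997 err px 1.5820851714226054
```

View pics/w2.png

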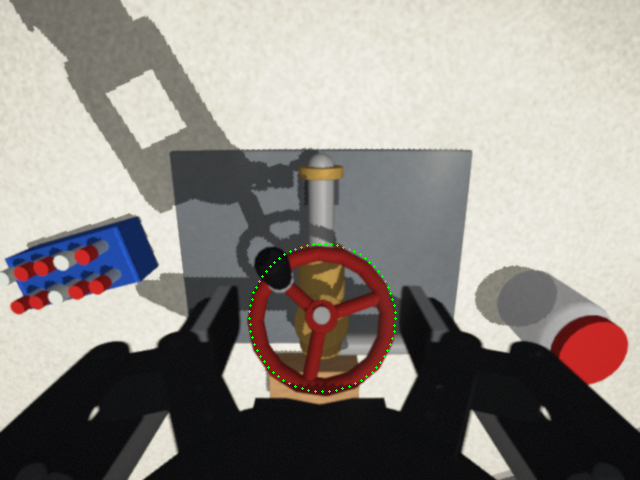

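```bash
python3 - <<'E'
from fit import *
p=np.load("p.npy"); o,R,h,u,e1,e2=frame(p)
t=h-.0377*e1-.0368*e2+.0577*u; s=arm.observe()["ee_pos"]; print(t,(t-s)/.04)
E
python3 arc.py 231 15 2; python3 arc.py 381 5 1; python3 arc.py 406 5 1
```

```text
[0.42726862 0.10020038 0.18562747] [ 0.07124996 -0.96848469 -2.98778886]
231 15 0.15 -0.23 0.15 0;15 0.35 -0.40 0.33 0;15 0.59 -0.49 0.51 0;15 0.85 -0.51 0.68 0;15 1.11 -0.45 0.84 0
306 15 0.25 0.14 0.13 0;15 0.47 0.34 0.22 0;15 0.64 0.60 0.28 0;15 0.75 0.89 0.28 0;15 0.80 1.20 0.24 0
381 15 0.00 0.10 -0.02 0;15 -0.01 0.20 -0.05 0;15 -0.02 0.30 -0.09 0;15 -0.04 0.40 -0.12 0;15 -0.07 0.49 -0.16 0
406 15 -0.04 0.09 -0.04 0;15 -0.08 0.17 -0.09 0;15 -0.13 0.25 -0.14 0;15 -0.19 0.32 -0.20 0;15 -0.25 0.38 -0.25 0
```

Call:
{"method": "step_arm", "body": {"plan": "85 0.07 -0.97 0 0;85 0.07 -0.97 -1.5 0;85 0.07 -0.97 -2.98 0;85 0.07 -0.97 -2.98 0;15 0.07 -0.97 -2.98 0", "newtons": 70}}

```text
time: 13.05
ee_pos: [0.4288, 0.1005, 0.188]
eef_rot: [0.001, 0.175, 0.985, 0.0]
force: [0.9, 0.0, 0.9]
width: 0.812
grasp_force: 0.0
```

Call:
{"method": "step_arm", "body": {"plan": "15 0 0 0 0;15 0 0 0 0;15 0 0 0 0;15 0 0 0 0"}}

```text
time: 13.55
ee_pos: [0.4281, 0.1009, 0.1881]
eef_rot: [0.001, 0.174, 0.985, 0.0]
force: [-1.6, -0.9, 6.1]
width: 0.264
grasp_force: 68.4
```

Call:
{"method": "step_arm", "body": {"plan": "15 0.15 -0.23 0.15 0;15 0.35 -0.40 0.33 0;15 0.59 -0.49 0.51 0;15 0.85 -0.51 0.68 0;15 1.11 -0.45 0.84 0"}}

```text
time: 14.18
ee_pos: [0.4695, 0.0801, 0.221]
eef_rot: [-0.003, 0.174, 0.985, -0.004]
force: [-7.4, -7.5, 8.0]
width: 0.268
grasp_force: 69.4
```

Call:
{"method": "step_arm", "body": {"plan": "15 0.25 0.14 0.13 0;15 0.47 0.34 0.22 0;15 0.64 0.60 0.28 0;15 0.64 0.60 0.28 0"}}

```text
time: 14.68
ee_pos: [0.5003, 0.1064, 0.2345]
eef_rot: [0.003, 0.174, 0.985, -0.0]
force: [-1.7, 0.3, 11.4]
width: 0.266
grasp_force: 69.9
```

```bash
python3 arc.py 351 5 3
```

```text
351 15 0.04 0.09 0.01 0;15 0.08 0.19 0.01 0;15 0.11 0.29 0.00 0;15 0.14 0.39 -0.00 0;15 0.15 0.50 -0.02 0
376 15 0.01 0.10 -0.02 0;15 0.01 0.20 -0.04 0;15 0.00 0.30 -0.07 0;15 -0.01 0.40 -0.10 0;15 -0.03 0.50 -0.14 0
401 15 -0.03 0.09 -0.04 0;15 -0.07 0.18 -0.09 0;15 -0.11 0.26 -0.13 0;15 -0.16 0.34 -0.19 0;15 -0.22 0.41 -0.24 0
```

Call:
{"method": "step_arm", "body": {"plan": "15 0.04 0.09 0.01 0;15 0.08 0.19 0.01 0;15 0.11 0.29 0.00 0"}}

```text
time: 15.05
ee_pos: [0.5021, 0.1118, 0.2345]
eef_rot: [0.001, 0.173, 0.985, -0.008]
force: [-8.9, -23.2, 20.5]
width: 0.262
grasp_force: 71.2
```

Call:
{"method": "step_arm", "body": {"plan": "15 0.02 0.08 0 0;15 0.02 0.08 0 0;15 0.02 0.08 0 0"}}

```text
time: 15.42
ee_pos: [0.5022, 0.1124, 0.2345]
eef_rot: [0.0, 0.174, 0.985, -0.01]
force: [-9.5, -23.8, 19.5]
width: 0.263
grasp_force: 71.3
```

```bash
python3 - <<'E'
from fit import *
p=np.load("p.npy"); o,R,h,u,e1,e2=frame(p)
for P in [(.4281,.1009,.1881),(.4695,.0801,.221),(.5003,.1064,.2345),(.5021,.1118,.2345),arm.observe()["ee_pos"]]:
    d=np.array(P)-h; print(np.round([d@e1,d@e2,d@u],4))
E
python3 arc.py 366 -16 1; python3 arc.py 302 -16 1
```

```text
[-0.0358 -0.0359  0.0594]
[ 0.0207 -0.0412  0.06  ]
[ 0.0448 -0.0059  0.0596]
[ 0.0446 -0.0002  0.0597]
[0.0446 0.0005 0.0598]
366 15 -0.12 -0.31 -0.01 0;15 -0.31 -0.58 -0.07 0;15 -0.55 -0.79 -0.17 0;15 -0.82 -0.92 -0.32 0;15 -1.10 -0.96 -0.49 0
302 15 -0.28 -0.04 -0.18 0;15 -0.55 0.01 -0.36 0;15 -0.79 0.14 -0.55 0;15 -0.98 0.36 -0.73 0;15 -1.10 0.63 -0.88 0
```

Run:
```python
from fit import *
p=np.load("p.npy"); o,R,h,u,e1,e2=frame(p)
c=np.array([.5055,.1212,.2345])
f=lambda t:h+(.048*np.cos(np.radians(t))-.0034)*e1+(.048*np.sin(np.radians(t))+.0005)*e2+.0597*u
for t in (358,342,326,310,294): print(t,np.round((f(t)-c)/.04,2),f(t))
for t in (282,270): print(t,np.round((f(t)-f(294))/.04,2),f(t))
```

```text
358 [-0.09 -0.26 -0.  ] [0.50172212 0.11088766 0.23445434]
342 [-0.25 -0.55 -0.03] [0.49541534 0.09918468 0.23312362]
326 [-0.47 -0.79 -0.12] [0.48678276 0.08955663 0.22976423]
310 [-0.73 -0.96 -0.25] [0.47649324 0.08274945 0.22463646]
294 [-1.   -1.05 -0.41] [0.46534394 0.07929055 0.21813758]
282 [-0.21 -0.01 -0.14] [0.45693677 0.07906535 0.2126636 ]
270 [-0.41  0.04 -0.28] [0.4488993  0.08088994 0.20693944]
```

Call:
{"method": "step_arm", "body": {"plan": "15 -0.09 -0.26 0 0;15 -0.25 -0.55 -0.03 0;15 -0.47 -0.79 -0.12 0;15 -0.73 -0.96 -0.25 0;15 -1.00 -1.05 -0.41 0"}}

```text
time: 16.05
ee_pos: [0.4649, 0.0784, 0.2178]
eef_rot: [0.003, 0.175, 0.985, -0.0]
force: [-1.7, 2.4, 9.9]
width: 0.264
grasp_force: 69.9
```

Call:
{"method": "step_arm", "body": {"plan": "15 -0.21 -0.01 -0.14 0;15 -0.41 0.04 -0.28 0;15 -0.41 0.04 -0.28 0;15 -0.41 0.04 -0.28 0"}}

```text
time: 16.55
ee_pos: [0.4463, 0.0812, 0.205]
eef_rot: [-0.0, 0.175, 0.985, 0.0]
force: [-4.4, 1.9, 5.7]
width: 0.266
grasp_force: 69.6
```

Call:
{"method": "step_arm", "body": {"plan": "85 0 0 0 0;85 0 0 0 0;85 0 0 0 0;85 0 0 0 0;85 0 0 0 0"}}

```text
time: 17.18
ee_pos: [0.4466, 0.0812, 0.2042]
eef_rot: [-0.0, 0.175, 0.985, -0.0]
force: [0.2, -0.4, 0.3]
width: 0.997
grasp_force: 0.0
```

Call:
{"method": "step_arm", "body": {"plan": "85 0 0 1.0 0;85 0 0 2.2 0;85 -0.6 1.4 2.5 0;85 -0.6 1.4 2.5 0;85 -0.6 1.4 2.5 0"}}

```text
time: 17.8
ee_pos: [0.4224, 0.1372, 0.3041]
eef_rot: [0.0, 0.174, 0.985, -0.0]
force: [0.8, 0.2, -0.2]
width: 0.998
grasp_force: 0.0
```

```bash
python3 look.py w3
```

```text
[0.4224 0.1372 0.3041]
0.66 [258. 306.] theta 268.0 err px 4.151101430842516
0.47 [320. 321.] theta 326.0 err px 53.47091202741722
```

View pics/w3.png

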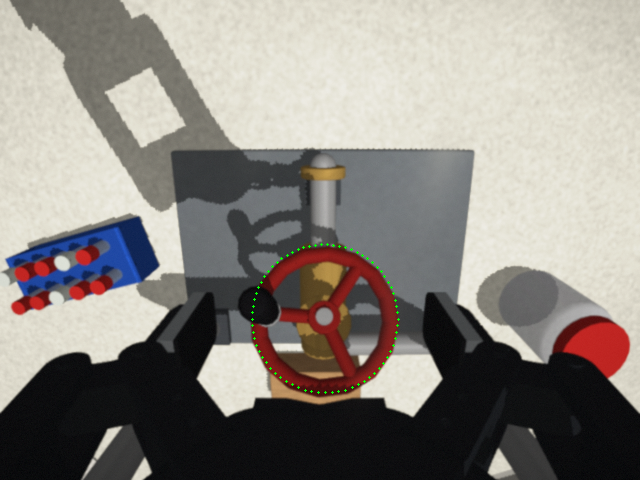

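```bash
python3 -c "
from station import arm
print(arm.close_job())"
```

```text
the job is handed in; nothing more can be done
None
```

I cranked the valve open to its felt stop, turned it back about 91° as measured in the wrist image, let go of it and handed the job in; the verdict was not shown. The grip slipped off at the first stop, so I regripped the handle and felt the stop a second time. I never touched the jar, rack or box, and the jar and rack look in place in the last picture; the box is mostly hidden there.

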